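# Ready the bench dough sheeter: guard, thickness lever, start

### The arm

A 7-joint arm with a two-finger parallel gripper is mounted at the origin on the work surface. World frame = base frame: x ahead of the robot, y to its left, z up, the work surface at z = 0. Lengths are in m, angles in rad, forces in N, time in s.
With the tool pointing down it reaches from about 0.4 to 0.9 m from the base axis. Payload 5.5 kg.
Tool frame: the origin (TCP) lies between the finger pads; the fingertips stand 25 mm ahead of it and the grasp point (between the pads) lies 6 mm ahead of it; x points along the fingers, y is the direction in which the jaws open and shut, and the axes are right-handed (so a half turn about x gives the same grasp; the last joint's range is limited). The gripper opens to 85 mm and grips with 20 to 120 N. Pads are 22 mm wide; open, the fingers measure 114 mm over their backs; the gripper's body (76 mm by 85 mm) begins 54 mm behind the grasp point. The pads swing forward as they close: fully open they stand 13 mm farther back than shut.
Start: joints at [-0.983, 0.501, -0.427, 1.55, 0.221, 1.138, -0.21], TCP at [0.207, 0.616, 0.256] pointing down, gripper open.
Joint ranges: [-2.88, 2.88], [-0.31, 2.03], [-1.54, 1.56], [0.2, 2.42], [-1.41, 4.55], [0.19, 2.02], [-2.57, 2.57]. Speed limits (rad/s): [2.57, 2.57, 3.14, 3.14, 3.14, 3.14, 3.14].

### API

Orientations are given as a unit quaternion [x, y, z, w].
In Python, from station import get_state, read_camera, calibration, finish_job gives the robot as it stands. The module is installed in compiled form; this text tells all that it offers.
- The arm moves only by the shell command python3 -m jog 'ROWS' [OPENING] [FORCE]. ROWS is JSON, a list that holds one entry, the list of rows, each a list of 6 numbers: the shift along the tool's x, y, z in cm, then the turn, a rotation vector about the tool's x, y, z in degrees. A call has 1 to 12 rows; each row is the pose to reach, as a shift and turn from the pose measured when the call began, along the tool's axes at that moment; what a row does not reach only later rows make up. A row lasts 1/10 s, in which the tool goes at most 50 mm and 8.59 degrees, less where a joint would pass 70% of its speed; a pose out of reach is approached as far as the arm can. A call with a gripper value outside its range is refused whole. OPENING is the closure, from -1 (fully open) to 1 (shut), set as the call begins (- or left out, the last holds). The fingers move at their own pace and stop on an object; FORCE is the grip in N (left out, the last holds). Time passes only in rows, so rows that repeat a pose let the fingers close. It gives the time, the measured TCP pose, the force and the opening at its end, in the units of the state.
- get_state(): the state, without advancing time (a new reading comes with each control period).
- read_camera(name): name is "side" or "top"; returns the picture (384x512x3 uint8, red, green, blue); there is no depth.
- calibration(name): a dict with "camera_matrix" (3x3 intrinsics, pixels), "dist" ([k1, k2, p1, p2, k3] as OpenCV has them; the pictures are not rectified), "xyz" and "orientation" of the camera in the world. Camera axes: x right, y down, z forward; pixel columns grow to the right and rows downward; lengths in m; the calibration is good to about 2 mm. A picture is of the moment at which its call begins. calibration takes no time and is no camera call.
- finish_job(): hands the job in, once; it reports no verdict.
The state is a dict: "time": time; "joints": joint angles; "qvel": joint speeds; "joint_torque": joint torques, N m; "tcp_pos": TCP position; "tool_rot": TCP orientation; "wrist_force": force on the tool from outside, world axes, zero at the start; "wrist_torque": the same for the moment, N m; "gripper_width": finger opening in m.
Only numpy, scipy, OpenCV 4.12 (cv2) and the standard library are available. Lean on these libraries where they do the work, as an engineer would, in place of code of your own. Each camera call takes 0.05 s, during which the arm holds its last target.

### The job

Get the bench dough sheeter going. First slide the roller guard fully shut, then guide the black-knobbed thickness lever through its zigzag gate and fully home into the end of the slot that has the raised round-headed stud beside it, then press the start button right in and let go; leave the pan, the bottle and the tape where they are.

Things in the scene. Friction and masses are not known exactly. Their poses are not given: they have to be found in the camera images.
- sheeter: Low aluminium bench machine, 300 (x) x 420 (y) mm, flat top 150 mm above the bench, fixed. Origin: centre of its footprint at bench height; x away from its front, which faces the robot at yaw 0; y to its left; z up. 'At' in the other entries means mm in this frame. Gate on the right of the top, guard on the left between two 16 mm high rails (y 15 and 195), button near the front.
- gate_mid (a point): Centre of the grey steel gate plate's top, at x 20, y -110, z 162; plate 116 (x) x 120 (y) x 12. One zigzag slot through it: four rows along x, 16 wide, at y -152 (row 0), -124 (1), -96 (2), -68 (3). Stem centre can reach x -11 to 36 in rows 0, 1 and 3, x 4 to 51 in row 2. Only the three passages join the rows.
- pass01 (a point): Middle of the passage along y that joins rows 0 and 1, at x 32, y -138, z 162; all passages are 18 wide in x, and the plate between the rows is 12 thick in y.
- pass12 (a point): Middle of the passage that joins rows 1 and 2, at x 8, y -110, z 162.
- pass23 (a point): Middle of the passage that joins rows 2 and 3, at x 32, y -82, z 162.
- slot1 (a point): Slot 1, the near dead end of row 1: where the stem's centre lies when fully home, at x -11, y -124, z 162. It lies 19 mm past the passage to row 2.
- slot2 (a point): Slot 2, the far dead end of row 2: stem centre when home, at x 51, y -96, z 162. It lies 19 mm past the passage to row 3.
- slot3 (a point): Slot 3, the near dead end of row 3: stem centre when home, at x -11, y -68, z 162.
- stud: Steel stud 12 mm across, 16 high, round head, standing on the gate plate 16 mm beyond the dead end of the slot to use: at x -27, y -124 (slot 1), x 67, y -96 (slot 2) or x -27, y -68 (slot 3). The other two of these places have flat steel plugs, 12 mm across, 2 high. Fixed; origin: centre of its foot.
- lever_cross (a joint): Lean b of the lever across the gate, rad: 0 upright, positive towards the machine's +x. Pivot at x 20, y -110, z 20, inside the machine. A stem centre at (X, Y) in the plate's mid-height, z 156, has b = atan((X-20)/136). Stiff: stays where left; about 1.5 N at the knob moves it.
- lever_along (a joint): Lean a of the lever along the gate, rad, same pivot: 0 upright, positive towards the machine's +y: a = atan((Y+110)*cos(b)/136). Starts in row 0. Stays where left.
- lever_knob (a point): Centre of the lever's black ball knob, 32 mm across, on a 10 mm steel stem, 185 mm from the pivot: pivot + 185*(cos(a)*sin(b), sin(a), cos(a)*cos(b)), so z is about 190 to 205, and it travels about 1.3 times as far as the stem does in the plate. Can be pushed or held; 12 to 27 mm free between it and the plate.
- lever_stem (a point): Point on the stem's centre line 136 mm from the pivot, where it passes through the gate plate. Home in the marked slot it lies about 18 mm horizontally from the stud.
- guard (a joint): How far the roller guard is open, m: 0 shut, up to 0.09. It opens towards the machine's front (-x) and shuts when pushed to +x; about 2 N, stays where left.
- guard_lip (a point): Middle of the front (-x) face of the steel lip on the guard's near edge; at x 30, y 105, z 184 when shut. The guard is a clear flat plate, 100 (x) x 168 (y) x 4 mm, sliding 16 mm above the machine's top; the upright lip is 150 wide (y), 6 thick (x), z 167 to 199.
- start_top (a point): Top of the round grey start button, 28 mm across, in a black 44 mm collar (top at z 162), at x -95, y -110, z 172; pressed straight down, travel 6 mm, about 5 N fully in; springs back.
- start (a joint): How far the start button is pressed in, m: 0 out, 0.006 fully in.
- pan: Bystander: open steel pan 260 x 160 x 65 mm on the bench left of the machine. Origin: centre of its underside.
- bottle: Bystander: water bottle, 64 mm across, 170 high, on the bench right of the machine. Origin: centre of its underside.
- tape: Bystander: roll of tape, 90 mm across, 24 high, flat on the bench right of the machine. Origin: centre of its underside.

How it is judged:
On the way, in this order (a step that is already met when the one before it is completed fails the run):
1. the roller guard is shut (within 4 mm) (value of joint guard below 0.004 m), for 0.2 s.
2. with the guard shut, the lever is home in the slot beside the stud (value of joint guard below 0.004 m and horizontal distance between lever_stem and stud below 0.024 m), for 0.3 s.
3. with guard shut and lever home, the start button is pressed in by at least 4 mm (all of step 2 and value of joint start above 0.004 m), for 0.05 s.
At the end, for the whole second after the job is handed in: The guard is shut within 4 mm, the lever's stem at the gate plate is within 24 mm horizontally of the stud (that is, within about 6 mm of the marked slot's dead end) and at rest, and the start button, having been pressed in last by at least 4 mm, is out again (all of step 2 and value of joint start below 0.002 m and velocity of joint lever_cross between -0.05 and 0.05 rad/s and velocity of joint lever_along between -0.05 and 0.05 rad/s); the robot touches nothing.
It fails at once if the pan is shifted by more than 20 mm (distance of pan from where it was at the start of the episode above 0.02 m).
It fails at once if the bottle is shifted by more than 20 mm (distance of bottle from where it was at the start of the episode above 0.02 m).
It fails at once if the tape is shifted by more than 20 mm (distance of tape from where it was at the start of the episode above 0.02 m).
It also fails if it takes over 72 s, if anything falls off the work surface, if the arm or the gripper's body presses on something with over 40 N, if the wrist force passes 120 N, or if a joint passes its speed limit or range.

## Working session

There is one attempt and no reset: what is moved stays moved. The work goes in short steps, Python scripts to look and compute and a shell command to move; the robot and the scene stay as the last step left them, time stands still between calls to the robot, and variables do not carry over. Pictures are saved under pics/ and viewed, and the job is handed in when it is done.

```bash
mkdir -p pics; ls; python3 - <<'E'
from station import *
import cv2
s=get_state()
for k,v in s.items(): print(k,v)
for n in("side","top"):
    print(n,calibration(n)); cv2.imwrite(f"pics/{n}0.png",read_camera(n)[...,::-1])
E
```

```text
pics
time 0.0
joints [-0.98277288  0.50188158 -0.42683636  1.55144223  0.22080794  1.13830528
 -0.21031202]
qvel [ 0.00209385  0.00054356 -0.00064403  0.00082534 -0.00076805 -0.00170361
  0.00150788]
joint_torque [ 6.02317832e-04 -5.69529212e+01 -5.81663266e+00 -2.80935520e+01
  1.05299274e-02  1.20760663e-02  2.46591713e-05]
tcp_pos [0.2072552  0.61539142 0.25524538]
tool_rot [ 0.11362644  0.69794937 -0.11499111  0.69766235]
wrist_force [ 1.23124202  0.19239377 -0.76381409]
wrist_torque [ 0.02370179 -0.00589227  0.02745569]
gripper_width 0.08589135280840983
side {'camera_matrix': array([[356.69450664,   0.        , 252.38793405],
       [  0.        , 356.69450664, 186.19893747],
       [  0.        ,   0.        ,   1.        ]]), 'dist': array([-0.02892791,  0.        ,  0.        ,  0.        ,  0.        ]), 'xyz': array([ 1.1486678 , -0.18485587,  0.81451359]), 'orientation': array([ 0.7735876 ,  0.52049309, -0.20307145, -0.29901699])}
top {'camera_matrix': array([[355.80130863,   0.        , 253.69123974],
       [  0.        , 355.80130863, 182.88420495],
       [  0.        ,   0.        ,   1.        ]]), 'dist': array([-0.07917975,  0.        ,  0.        ,  0.        ,  0.        ]), 'xyz': array([0.46598268, 0.08331706, 1.13841947]), 'orientation': array([-0.70349799,  0.70927737, -0.03123906,  0.03225387])}
```

View pics/side0.png

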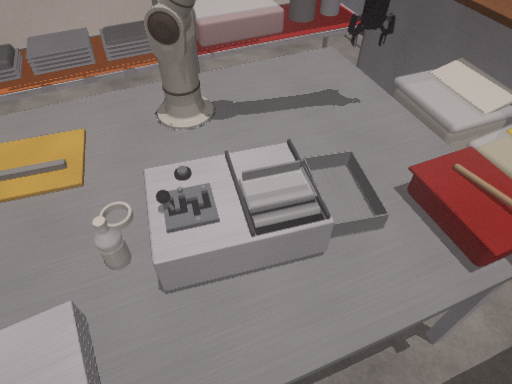

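View pics/top0.png

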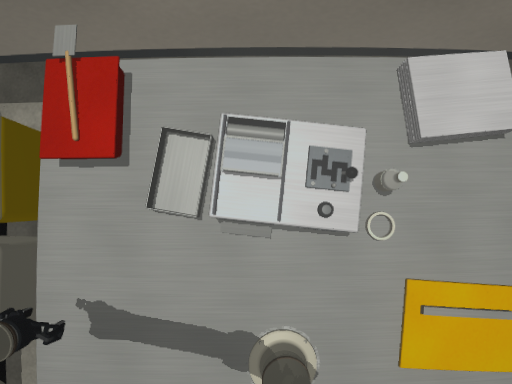

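Top view: the sheeter spans about u 212–365, v 115–230. The gate is near (330,168), the knob (352,173), the button (326,209), the pan lies left, and the bottle and tape lie right. Next I'll zoom in for detail.

```bash
python3 - <<'E'
import cv2
a=cv2.imread("pics/top0.png")[105:240,200:375]
cv2.imwrite("pics/topz.png",cv2.resize(a,None,fx=4.4,fy=4.4,interpolation=cv2.INTER_CUBIC))
a=cv2.imread("pics/side0.png")[135:285,135:335]
cv2.imwrite("pics/sidez.png",cv2.resize(a,None,fx=4,fy=4,interpolation=cv2.INTER_CUBIC))
E
```

```text
(no output)
```

View pics/topz.png

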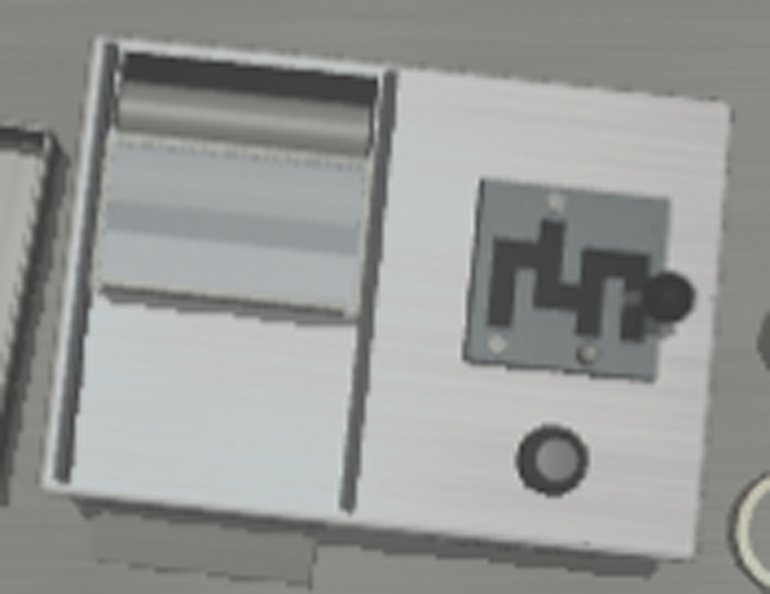

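View pics/sidez.png

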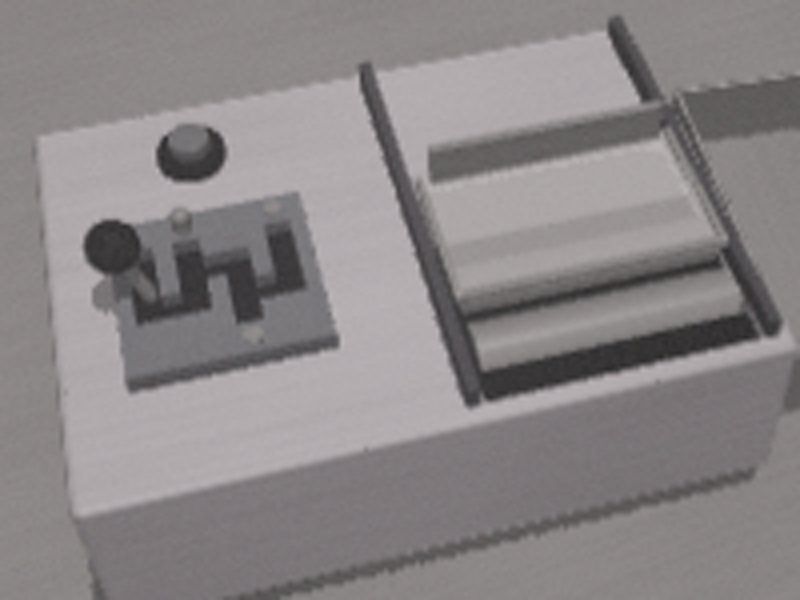

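The raised stud, which looks darker and has a head, is at slot 1 (top zoom 586,354; side zoom 180,218). The other two places show flat plugs. Next I'll fit the machine pose by casting rays onto planes.

```bash
cat > h.py <<'E'
import numpy as np, cv2
from scipy.spatial.transform import Rotation as R
from station import *
def ray(n,px):
    c=calibration(n)
    u=cv2.undistortPoints(np.array(px,float).reshape(-1,1,2),c["camera_matrix"],c["dist"]).reshape(-1,2)
    d=np.c_[u,np.ones(len(u))]@R.from_quat(c["orientation"]).as_matrix().T
    return np.array(c["xyz"]),d
def onplane(n,px,z):
    o,d=ray(n,px); z=np.broadcast_to(z,len(d))
    return o+d*((z-o[2])/d[:,2])[:,None]
def kabsch(M,W):
    mc,wc=M.mean(0),W.mean(0); H=(M-mc).T@(W-wc)
    t=np.arctan2(H[0,1]-H[1,0],H[0,0]+H[1,1]); c,s=np.cos(t),np.sin(t)
    Q=np.array([[c,-s],[s,c]]); return t,wc-Q@mc,Q
E
python3 - <<'E'
from h import *
tz=np.array([(98,38),(733,103),(693,556),(43,490),(481,178),(670,199),(655,380),(465,360),(553,460),(497,345),(556,201)],float)/4.4+[200,105]-.4
M=np.array([(150,210),(150,-210),(-150,-210),(-150,210),(78,-50),(78,-170),(-38,-170),(-38,-50),(-95,-110),(-27,-68),(67,-96)])/1e3
Z=np.array([150]*4+[162]*4+[172]+[164]*2)/1e3
W=onplane("top",tz,Z)[:,:2]
sz=np.array([(38,137),(78,517),(128,388),(340,345),(300,192),(190,137),(275,210),(253,333)],float)/4+[135,135]-.4
Ms=np.array([(-150,-210),(150,-210),(78,-170),(78,-50),(-38,-50),(-95,-110),(-27,-68),(67,-96)])/1e3
Zs=np.array([150,150,162,162,162,172,164,164])/1e3
Ws=onplane("side",sz,Zs)[:,:2]
for m,w in((M,W),(Ms,Ws),(np.r_[M,Ms],np.r_[W,Ws])):
    t,o,Q=kabsch(m,w); print(t,o); print(np.round((w-m@Q.T-o)*1e3,1).tolist())
# knob
kt=np.array([[668,297]])/4.4+[200,105]-.4; ks=np.array([[112,247]])/4+[135,135]-.4
o1,d1=ray("top",kt);o2,d2=ray("side",ks)
A=np.c_[d1[0],-d2[0]];x=np.linalg.lstsq(A,o2-o1,rcond=None)[0]
p=(o1+d1[0]*x[0]+o2+d2[0]*x[1])/2;print("knob",p,(o1+d1[0]*x[0]-o2-d2[0]*x[1]))
q=Q.T@(p[:2]-o);print("machine",q)
# lip top edge z199
L=onplane("top",np.array([(103,288),(347,312)])/4.4+[200,105]-.4,.199)[:,:2]
print("lip",(L-o)@Q)
# bystanders
print("bottle cap etc", onplane("top",[(390,181)],.15))
E
```

```text
-0.11488392792236471 [ 0.58679251 -0.01344246]
[[-4.8, -4.5], [-2.0, 1.1], [4.9, 3.2], [2.1, -4.4], [0.0, 1.5], [-0.3, 0.3], [-0.2, 0.5], [-0.3, 1.0], [-0.1, 2.2], [-0.1, 0.1], [0.8, -1.0]]
-0.11526673873738351 [ 0.59011879 -0.01176059]
[[2.9, 2.0], [-1.7, 3.2], [2.7, -1.4], [5.1, -1.8], [-2.2, -0.4], [-2.1, -0.0], [-0.5, -0.5], [-4.1, -1.1]]
-0.11310152770311223 [ 0.58801628 -0.01272363]
[[-5.7, -5.5], [-3.7, 0.1], [3.3, 2.8], [1.3, -4.9], [-1.3, 0.7], [-1.9, -0.5], [-1.7, -0.1], [-1.6, 0.3], [-1.5, 1.6], [-1.5, -0.5], [-0.6, -1.8], [4.6, 3.3], [-0.1, 3.8], [4.4, -0.6], [7.0, -0.9], [-0.2, 0.7], [-0.2, 1.1], [1.4, 0.6], [-2.2, -0.2]]
knob [ 0.57761234 -0.17730456  0.19756172] [-0.000131   -0.00047177  0.00011527]
machine [ 0.00823723 -0.16470359]
lip [[-0.0225798   0.17702147]
 [-0.02168177  0.02881346]]
bottle cap etc [[ 0.55717033 -0.30035204  0.15      ]]
```

```bash
cat >> h.py <<'E'
T0=-0.1149; O=np.array([.5870,-.0132]); c_,s_=np.cos(T0),np.sin(T0); Q=np.array([[c_,-s_],[s_,c_]])
def w(x,y,z): return np.r_[O+Q@(np.array([x,y])/1e3),z/1e3]
def m():
    s=get_state(); p=s["tcp_pos"]; q=Q.T@(p[:2]-O)*1e3
    f=np.array(s["wrist_force"]); f=np.r_[Q.T@f[:2],f[2]]
    print("t",round(s["time"],2),"machine tcp",np.round(q,1),round(p[2]*1e3,1),"F",np.round(f,1),"w",round(s["gripper_width"]*1e3,1)); return s
def go(*tgt):
    s=m(); Rt=R.from_quat(s["tool_rot"])
    # desired: tool x down, tool y along machine +-y
    best=None
    for sg in(1,-1):
        x=np.array([0,0,-1.]); y=sg*np.r_[Q[:,1],0]; D=R.from_matrix(np.c_[x,y,np.cross(x,y)])
        rv=(Rt.inv()*D).as_rotvec()
        if best is None or np.linalg.norm(rv)<np.linalg.norm(best): best=rv
    rot=np.degrees(best)
    for t in tgt: print(t,"shift cm",np.round(Rt.inv().apply(w(*t)-s["tcp_pos"])*100,2),"turn deg",np.round(rot,2))
    M=Rt.as_matrix(); print("machine axes in tool: X",np.round(M.T@np.r_[Q[:,0],0],3),"Y",np.round(M.T@np.r_[Q[:,1],0],3))
E
python3 - <<'E'
from h import *
print(R.from_quat(get_state()["tool_rot"]).as_matrix().round(3))
go((-75,105,300),(-75,105,202))
E
```

```text
[[-0.001  0.319  0.948]
 [-0.002  0.948 -0.319]
 [-1.    -0.002 -0.   ]]
t 0.1 machine tcp [-449.3  581. ] 255.4 F [-0.   0.3 -0.8] w 85.4
(-75, 105, 300) shift cm [ -4.4  -38.76  46.52] turn deg [-12.02  -0.02   0.1 ]
(-75, 105, 202) shift cm [  5.4  -38.75  46.52] turn deg [-12.02  -0.02   0.1 ]
machine axes in tool: X [-0.     0.208  0.978] Y [-0.002  0.978 -0.208]
```

```bash
python3 -m jog '[[[-4.4,-4,5,-2,0,0],[-4.4,-8,9.5,-4,0,0],[-4.4,-12,14.2,-6,0,0],[-4.4,-16,19,-8,0,0],[-4.4,-20,24,-10,0,0],[-4.4,-24,28.6,-12,0,0],[-4.4,-28,33.4,-12,0,0],[-4.4,-32,38.2,-12,0,0],[-4.4,-36,43,-12,0,0],[-4.4,-38.8,46.5,-12,0,0],[-4.4,-38.8,46.5,-12,0,0],[-4.4,-38.8,46.5,-12,0,0]]]' 1 40; python3 -c "
from h import *
go((-75,105,202),(-40,105,202))"
```

```text
time: 1.3
tcp_pos: [0.5165, 0.1106, 0.2999]
tool_rot: [0.04, 0.706, -0.041, 0.706]
wrist_force: [0.9, 1.1, 0.0]
gripper_width: 0.0002
t 1.3 machine tcp [-84.2 114.9] 299.9 F [0.8 1.1 0. ] w 0.2
(-75, 105, 202) shift cm [ 9.79 -0.97  0.93] turn deg [-0.01 -0.03  0.1 ]
(-40, 105, 202) shift cm [ 9.79 -0.97  4.43] turn deg [-0.01 -0.03  0.1 ]
machine axes in tool: X [-0.001  0.     1.   ] Y [-0.002  1.    -0.   ]
```

```bash
python3 -m jog '[[[4,-1,0.9,0,0,0],[8,-1,0.9,0,0,0],[9.7,-1,0.9,0,0,0],[9.7,-1,0.9,0,0,0],[9.7,-1,2,0,0,0],[9.7,-1,3,0,0,0],[9.7,-1,4,0,0,0],[9.7,-1,5,0,0,0],[9.7,-1,5,0,0,0]]]'; python3 -c "
from h import *
go((0,105,202))
cv2.imwrite('pics/t1.png',read_camera('top')[...,::-1]);cv2.imwrite('pics/s1.png',read_camera('side')[...,::-1])"
```

```text
time: 2.2
tcp_pos: [0.567, 0.0944, 0.2035]
tool_rot: [0.041, 0.705, -0.042, 0.706]
wrist_force: [-0.4, -0.1, 0.9]
gripper_width: 0.0001
t 2.2 machine tcp [-32.2 104.6] 203.5 F [-0.4 -0.2  0.9] w 0.1
(0, 105, 202) shift cm [0.16 0.04 3.22] turn deg [-0.07  0.09  0.08]
machine axes in tool: X [0.002 0.001 1.   ] Y [-0.001  1.    -0.001]
```

View pics/s1.png

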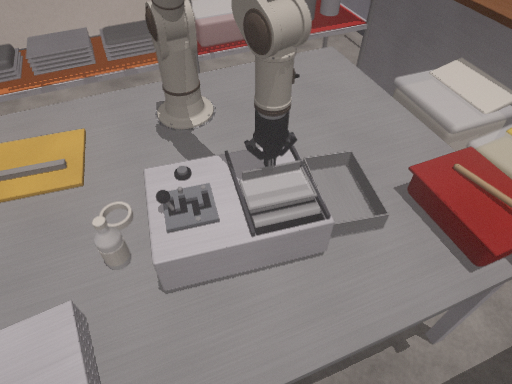

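The closed fingers are at (270,160), just in front of the lip. Next I'll push.

```bash
python3 -m jog '[[[0,0,0.5,0,0,0],[0,0,1,0,0,0],[0,0,1.5,0,0,0],[0,0,2,0,0,0],[0,0,2.5,0,0,0],[0,0,3,0,0,0],[0,0,3.5,0,0,0],[0,0,4,0,0,0],[0,0,4.3,0,0,0],[0,0,4.5,0,0,0],[0,0,4.5,0,0,0]]]'; python3 -c "
from h import *
go((20,105,202))
"
```

```text
time: 3.4
tcp_pos: [0.6104, 0.0893, 0.2029]
tool_rot: [0.04, 0.706, -0.042, 0.706]
wrist_force: [-0.2, 0.3, -0.5]
gripper_width: -0.0001
t 3.4 machine tcp [ 11.5 104.5] 202.9 F [-0.3  0.3 -0.5] w -0.1
(20, 105, 202) shift cm [0.09 0.05 0.85] turn deg [-0.04  0.01  0.11]
machine axes in tool: X [0.    0.001 1.   ] Y [-0.002  1.    -0.001]
```

```bash
python3 -m jog '[[[0,0,0.2,0,0,0],[0,0,0.4,0,0,0],[0,0,0.6,0,0,0],[0,0,0.8,0,0,0],[0,0,0.9,0,0,0],[0,0,1,0,0,0],[0,0,1.1,0,0,0]]]'; python3 -c "
from h import *
go((20,105,202))
cv2.imwrite('pics/t2.png',read_camera('top')[...,::-1]);a=read_camera('side')[120:290,135:335,::-1];cv2.imwrite('pics/s2.png',cv2.resize(a,None,fx=3.5,fy=3.5,interpolation=2))"
```

```text
time: 4.1
tcp_pos: [0.6178, 0.0884, 0.2029]
tool_rot: [0.04, 0.709, -0.042, 0.703]
wrist_force: [-16.2, 0.1, 10.5]
gripper_width: -0.0001
t 4.1 machine tcp [ 18.9 104.5] 202.9 F [-16.1  -1.7  10.5] w -0.1
(20, 105, 202) shift cm [0.09 0.05 0.11] turn deg [-0.01 -0.44  0.19]
machine axes in tool: X [-0.008  0.     1.   ] Y [-0.003  1.    -0.   ]
```

View pics/s2.png

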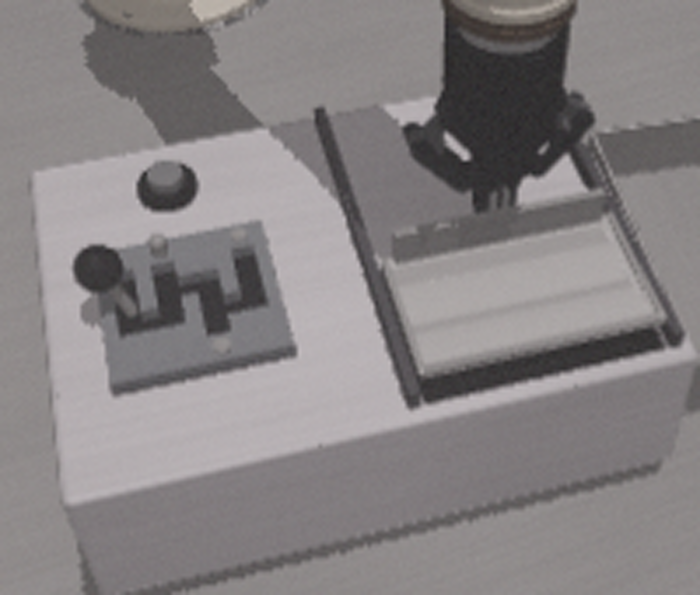

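The fingers stopped at x 18.9 with 16 N, which matches the guard's hard stop. The picture shows the guard shut over the rollers. Next I'll back off and go above the knob.

```bash
python3 -m jog '[[[0,0,0.1,0,0,0],[0,0,0.1,0,0,0],[0,0,-2,0,0,0],[-4,0,-2,0,0,0],[-7.5,0,-2,0,0,0]]]'; python3 -c "
from h import *
go((8,-165,280),(8,-165,206))"
```

```text
time: 4.7
tcp_pos: [0.5982, 0.0904, 0.2785]
tool_rot: [0.039, 0.709, -0.042, 0.703]
wrist_force: [1.8, 0.2, 0.1]
gripper_width: 0.0
t 4.7 machine tcp [ -0.7 104.2] 278.5 F [1.7 0.4 0.1] w 0.0
(8, -165, 280) shift cm [ -0.05 -26.92   0.87] turn deg [-0.01 -0.46  0.23]
(8, -165, 206) shift cm [  7.35 -26.89   0.93] turn deg [-0.01 -0.46  0.23]
machine axes in tool: X [-0.008  0.     1.   ] Y [-0.004  1.    -0.   ]
```

```bash
python3 -m jog '[[[0,-5,0.9,0,-0.5,0.2],[0,-10,0.9,0,-0.5,0.2],[0,-15,0.9,0,-0.5,0.2],[0,-20,0.9,0,-0.5,0.2],[0,-25,0.9,0,-0.5,0.2],[0,-26.9,0.9,0,-0.5,0.2],[0,-26.9,0.9,0,-0.5,0.2],[0,-26.9,0.9,0,-0.5,0.2]]]' -1 20; python3 -c "
from h import *
go((8,-165,206))
cv2.imwrite('pics/t3.png',cv2.resize(read_camera('top')[105:240,200:420,::-1],None,fx=3.5,fy=3.5,interpolation=2));a=read_camera('side')[120:290,105:335,::-1];cv2.imwrite('pics/s3.png',cv2.resize(a,None,fx=3.4,fy=3.4,interpolation=2))"
```

```text
time: 5.5
tcp_pos: [0.5768, -0.1784, 0.2796]
tool_rot: [0.041, 0.705, -0.041, 0.707]
wrist_force: [-0.1, 1.0, -0.2]
gripper_width: 0.0853
t 5.5 machine tcp [   8.8 -165.3] 279.6 F [-0.2  0.9 -0.2] w 85.3
(8, -165, 206) shift cm [ 7.36  0.03 -0.09] turn deg [-0.09  0.11  0.03]
machine axes in tool: X [0.002 0.002 1.   ] Y [-0.001  1.    -0.002]
```

View pics/s3.png

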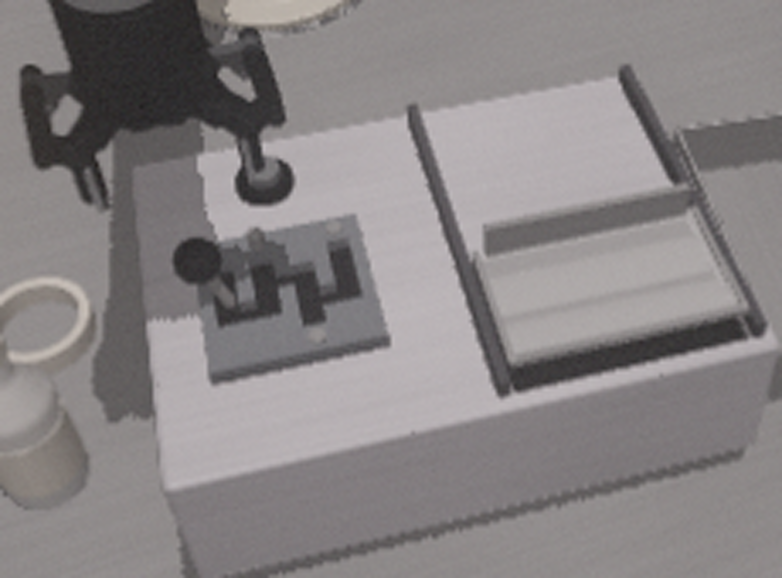

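View pics/t3.png

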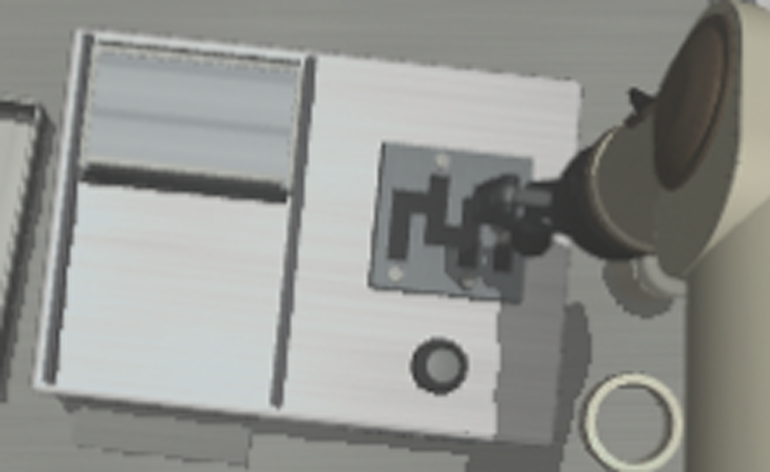

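Guard is shut, and the open fingers straddle the knob (side zoom 198,260). Next I'll descend and grip.

```bash
python3 -m jog '[[[4,0,-0.1,0,0,0],[7.4,0,-0.1,0,0,0],[7.4,0,-0.1,0,0,0],[7.4,0,-0.1,0,0,0]]]' -1 20;python3 -m jog '[[[0,0,0,0,0,0],[0,0,0,0,0,0],[0,0,0,0,0,0],[0,0,0,0,0,0],[0,0,0,0,0,0],[0,0,0,0,0,0],[0,0,0,0,0,0],[0,0,0,0,0,0]]]' 1 25;  python3 -c "
from h import *
go((43,-165,206))"
```

```text
time: 6.0
tcp_pos: [0.5766, -0.1745, 0.2057]
tool_rot: [0.039, 0.706, -0.039, 0.706]
wrist_force: [0.0, -0.4, 0.3]
gripper_width: 0.0857
time: 6.8
tcp_pos: [0.5771, -0.1762, 0.2071]
tool_rot: [0.039, 0.705, -0.04, 0.707]
wrist_force: [-1.4, -3.3, 5.7]
gripper_width: 0.0305
t 6.8 machine tcp [   8.8 -163.1] 207.1 F [-1.  -3.4  5.7] w 30.5
(43, -165, 206) shift cm [ 0.12 -0.2   3.42] turn deg [0.18 0.16 0.05]
machine axes in tool: X [ 0.003 -0.003  1.   ] Y [-0.001  1.     0.003]
```

```bash
python3 -m jog '[[[0,-0.1,0.4,0,0,0],[0,-0.1,0.8,0,0,0],[0,-0.1,1.2,0,0,0],[0,-0.1,1.6,0,0,0],[0,-0.1,2,0,0,0],[0,-0.1,2.4,0,0,0],[0,-0.1,2.7,0,0,0],[0,-0.1,2.7,0,0,0],[0,-0.1,2.7,0,0,0]]]';  python3 -c "
from h import *
go((35.5,-165,206),(35.5,-129,206))
cv2.imwrite('pics/t4.png',cv2.resize(read_camera('top')[105:240,200:420,::-1],None,fx=3.5,fy=3.5,interpolation=2));a=read_camera('side')[150:270,125:245,::-1];cv2.imwrite('pics/s4.png',cv2.resize(a,None,fx=5,fy=5,interpolation=2))"
```

```text
time: 7.7
tcp_pos: [0.604, -0.1798, 0.2066]
tool_rot: [0.039, 0.705, -0.04, 0.707]
wrist_force: [0.6, 1.4, -2.6]
gripper_width: 0.0306
t 7.7 machine tcp [  36.  -163.6] 206.6 F [ 0.4  1.5 -2.6] w 30.6
(35.5, -165, 206) shift cm [ 0.06 -0.14 -0.05] turn deg [0.19 0.16 0.03]
(35.5, -129, 206) shift cm [ 0.06  3.46 -0.04] turn deg [0.19 0.16 0.03]
machine axes in tool: X [ 0.003 -0.003  1.   ] Y [-0.     1.     0.003]
```

View pics/s4.png

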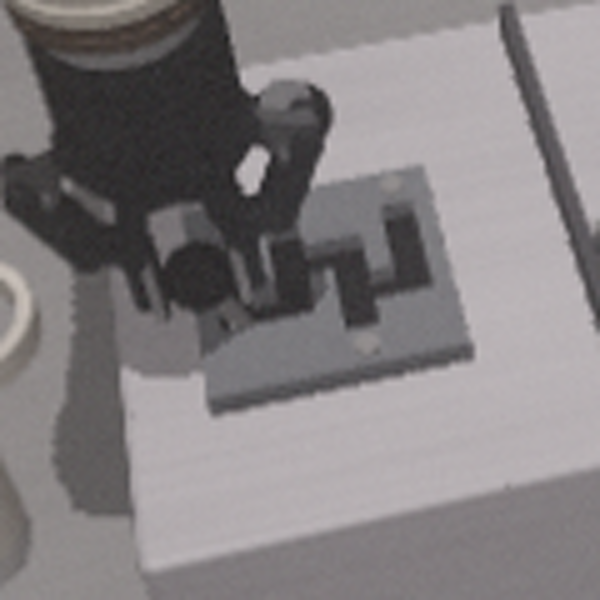

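The knob followed and is held at (195,275), with the stem in line with passage 0–1. Next: +y, rising 6 mm along the arc.

```bash
python3 -m jog '[[[-0.1,0.5,0,0,0,0],[-0.2,1,0,0,0,0],[-0.3,1.5,0,0,0,0],[-0.4,2,0,0,0,0],[-0.5,2.5,0,0,0,0],[-0.6,3,0,0,0,0],[-0.6,3.5,0,0,0,0],[-0.6,3.5,0,0,0,0],[-0.6,3.5,0,0,0,0]]]';  python3 -c "
from h import *
go((36,-129,206),(-22,-129,206))
a=read_camera('side')[150:270,125:245,::-1];cv2.imwrite('pics/s5.png',cv2.resize(a,None,fx=5,fy=5,interpolation=2))"
```

```text
time: 8.7
tcp_pos: [0.6085, -0.1442, 0.2137]
tool_rot: [0.039, 0.704, -0.039, 0.708]
wrist_force: [-0.5, -3.6, 6.4]
gripper_width: 0.0303
t 8.7 machine tcp [  36.4 -127.7] 213.7 F [-0.1 -3.6  6.4] w 30.3
(36, -129, 206) shift cm [ 0.77 -0.13 -0.04] turn deg [0.24 0.26 0.01]
(-22, -129, 206) shift cm [ 0.74 -0.11 -5.84] turn deg [0.24 0.26 0.01]
machine axes in tool: X [ 0.005 -0.004  1.   ] Y [-0.     1.     0.004]
```

View pics/s5.png

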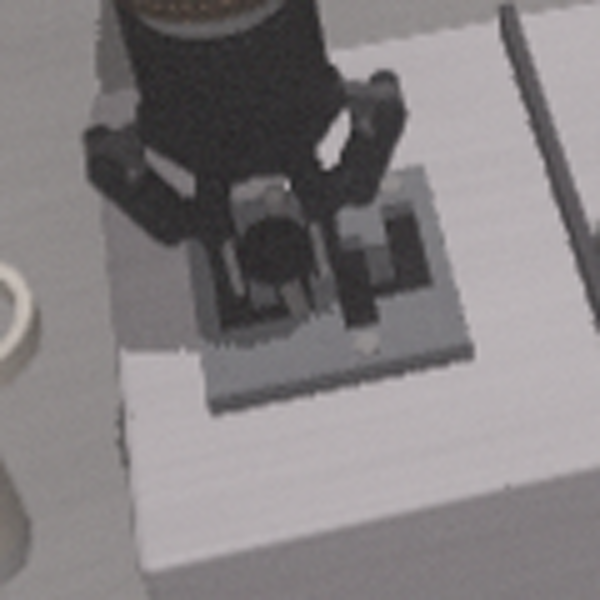

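The stem is in row 1, knob at (275,250). Next I'll slide toward the near end, going slightly past nominal.

```bash
python3 -m jog '[[[0,-0.1,-0.6,0,0,0],[-0.1,-0.1,-1.2,0,0,0],[-0.1,-0.1,-1.8,0,0,0],[0,-0.1,-2.4,0,0,0],[0,-0.1,-3,0,0,0],[0,-0.1,-3.6,0,0,0],[0.1,-0.1,-4.2,0,0,0],[0.1,-0.1,-4.8,0,0,0],[0.2,-0.1,-5.3,0,0,0],[0.3,-0.1,-5.7,0,0,0],[0.3,-0.1,-5.9,0,0,0],[0.3,-0.1,-5.9,0,0,0]]]';  python3 -c "
from h import *
go((36,-129,206),(-22,-129,206))
a=read_camera('side')[150:270,125:245,::-1];cv2.imwrite('pics/s6.png',cv2.resize(a,None,fx=5,fy=5,interpolation=2))"
```

```text
time: 9.95
tcp_pos: [0.5508, -0.1382, 0.2101]
tool_rot: [0.039, 0.704, -0.039, 0.709]
wrist_force: [7.7, 0.1, -6.0]
gripper_width: 0.0301
t 9.95 machine tcp [ -21.6 -128.4] 210.1 F [ 7.6  0.9 -6. ] w 30.1
(36, -129, 206) shift cm [ 0.45 -0.09  5.75] turn deg [ 0.27  0.41 -0.02]
(-22, -129, 206) shift cm [ 0.41 -0.06 -0.05] turn deg [ 0.27  0.41 -0.02]
machine axes in tool: X [ 0.007 -0.005  1.   ] Y [0.    1.    0.005]
```

View pics/s6.png

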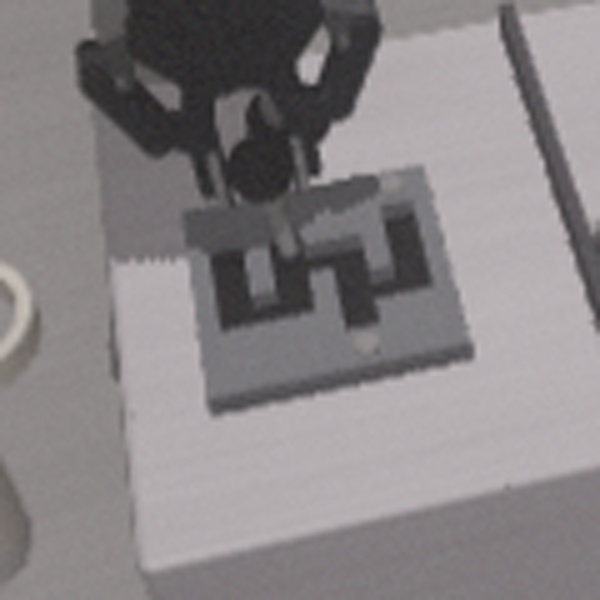

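The stem sits at the near end of row 1 (285,240) and the tool feels 7.6 N in x. I'll press a bit more to confirm the stop, then release straight up.

```bash
python3 -m jog '[[[0,0,-0.2,0,0,0],[0,0,-0.2,0,0,0],[0,0,-0.2,0,0,0]]]'; python3 -c "
from h import *
m()"; python3 -m jog '[[[0,0,0.1,0,0,0],[0,0,0.1,0,0,0],[0,0,0.1,0,0,0],[0,0,0.1,0,0,0],[0,0,0.1,0,0,0],[0,0,0.1,0,0,0]]]' -1;python3 -m jog '[[[-4,0,0,0,0,0],[-8,0,0,0,0,0],[-8,0,0,0,0,0]]]' -1;  python3 -c "
from h import *
go((-95,-110,280),(-95,-110,197))
a=read_camera('side')[150:270,125:245,::-1];cv2.imwrite('pics/s7.png',cv2.resize(a,None,fx=5,fy=5,interpolation=2))"
```

```text
time: 10.3
tcp_pos: [0.5507, -0.1382, 0.21]
tool_rot: [0.039, 0.702, -0.039, 0.71]
wrist_force: [8.2, 0.1, -6.2]
gripper_width: 0.0301
t 10.3 machine tcp [ -21.7 -128.3] 210.0 F [ 8.2  1.  -6.2] w 30.1
time: 10.9
tcp_pos: [0.5516, -0.1383, 0.2101]
tool_rot: [0.039, 0.702, -0.039, 0.71]
wrist_force: [-0.1, 0.2, 0.3]
gripper_width: 0.0855
time: 11.2
tcp_pos: [0.554, -0.139, 0.2962]
tool_rot: [0.038, 0.699, -0.04, 0.713]
wrist_force: [1.0, -0.2, 0.5]
gripper_width: 0.0854
t 11.2 machine tcp [ -18.3 -128.7] 296.2 F [ 1.  -0.1  0.5] w 85.4
(-95, -110, 280) shift cm [ 1.45  1.91 -7.69] turn deg [0.27 1.21 0.05]
(-95, -110, 197) shift cm [ 9.75  1.92 -7.87] turn deg [0.27 1.21 0.05]
machine axes in tool: X [ 0.021 -0.005  1.   ] Y [-0.001  1.     0.005]
```

View pics/s7.png

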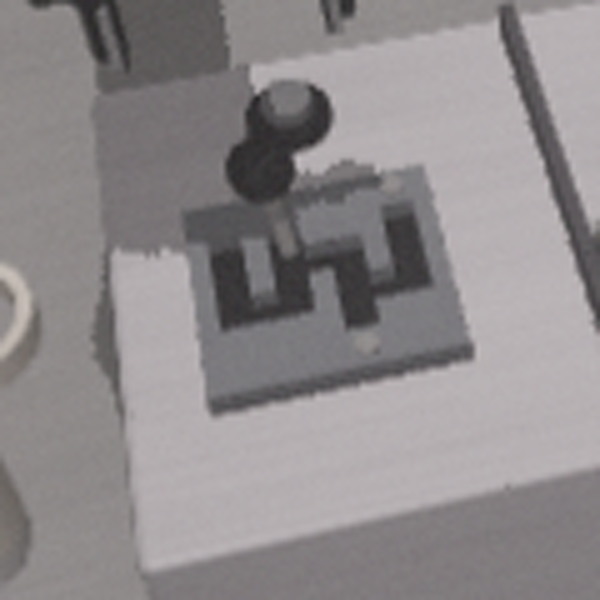

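The lever stayed home after release. Next is the button.

```bash
python3 -m jog '[[[0,1,-4,0.3,1.2,0],[0,1.9,-7.7,0.3,1.2,0],[1.5,1.9,-7.7,0.3,1.2,0],[1.5,1.9,-7.7,0.3,1.2,0],[1.5,1.9,-7.7,0.3,1.2,0],[1.5,1.9,-7.7,0.3,1.2,0]]]' 1 40;  python3 -c "
from h import *
go((-95,-110,200),(-95,-110,191))
a=read_camera('side')[130:250,125:245,::-1];cv2.imwrite('pics/s8.png',cv2.resize(a,None,fx=5,fy=5,interpolation=2))"
```

```text
time: 11.85
tcp_pos: [0.4792, -0.1117, 0.2773]
tool_rot: [0.041, 0.707, -0.041, 0.705]
wrist_force: [0.7, -0.8, -0.1]
gripper_width: 0.0001
t 11.85 machine tcp [ -95.8 -110.2] 277.3 F [ 0.8 -0.7 -0.1] w 0.1
(-95, -110, 200) shift cm [7.73 0.02 0.11] turn deg [-0.04 -0.19  0.03]
(-95, -110, 191) shift cm [8.63 0.02 0.11] turn deg [-0.04 -0.19  0.03]
machine axes in tool: X [-0.003  0.001  1.   ] Y [-0.     1.    -0.001]
```

View pics/s8.png

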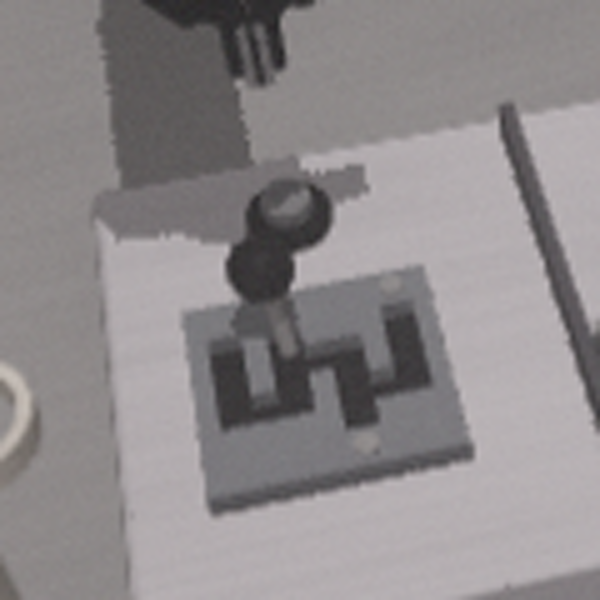

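```bash
python3 -m jog '[[[4,0,0.1,0,0,0],[7,0,0.1,0,0,0],[7.8,0,0.1,0,0,0],[8.1,0,0.1,0,0,0],[8.3,0,0.1,0,0,0],[8.5,0,0.1,0,0,0],[8.6,0,0.1,0,0,0],[8.6,0,0.1,0,0,0],[8.6,0,0.1,0,0,0]]]'; python3 -c "
from h import *
m()"
```

```text
time: 12.8
tcp_pos: [0.481, -0.112, 0.1923]
tool_rot: [0.041, 0.706, -0.041, 0.706]
wrist_force: [-1.1, -0.1, 3.3]
gripper_width: -0.0001
t 12.8 machine tcp [ -94.  -110.3] 192.3 F [-1.1 -0.2  3.3] w -0.1
```

Only 3.3 N and about 4.7 mm so far, so I'll press to the bottom.

```bash
python3 -m jog '[[[0.15,0,0,0,0,0],[0.25,0,0,0,0,0],[0.35,0,0,0,0,0],[0.35,0,0,0,0,0]]]'; python3 -c "
from h import *
m()"
```

```text
time: 13.2
tcp_pos: [0.4811, -0.112, 0.1908]
tool_rot: [0.041, 0.706, -0.041, 0.706]
wrist_force: [-7.6, 1.4, 21.6]
gripper_width: 0.0002
t 13.2 machine tcp [ -93.9 -110.3] 190.8 F [-7.8  0.5 21.6] w 0.2
```

Bottomed at 21.6 N with the tip at about z 166. Next I'll release, retreat and check.

```bash
python3 -m jog '[[[-2,0,0,0,0,0],[-6,0,0,0,0,0],[-10,0,0,0,0,0],[-14,0,-4,0,0,0],[-14,0,-9,0,0,0],[-14,0,-9,0,0,0]]]'; python3 -c "
from h import *
m()
cv2.imwrite('pics/t9.png',cv2.resize(read_camera('top')[105:240,200:375,::-1],None,fx=4.4,fy=4.4,interpolation=2));a=read_camera('side');cv2.imwrite('pics/s9.png',cv2.resize(a[135:285,135:335,::-1],None,fx=4,fy=4,interpolation=2))"
```

```text
time: 13.8
tcp_pos: [0.3875, -0.1013, 0.3311]
tool_rot: [0.041, 0.706, -0.042, 0.706]
wrist_force: [0.6, -0.4, -0.3]
gripper_width: -0.0002
t 13.8 machine tcp [-188.1 -110.4] 331.1 F [ 0.7 -0.3 -0.3] w -0.2
```

View pics/s9.png

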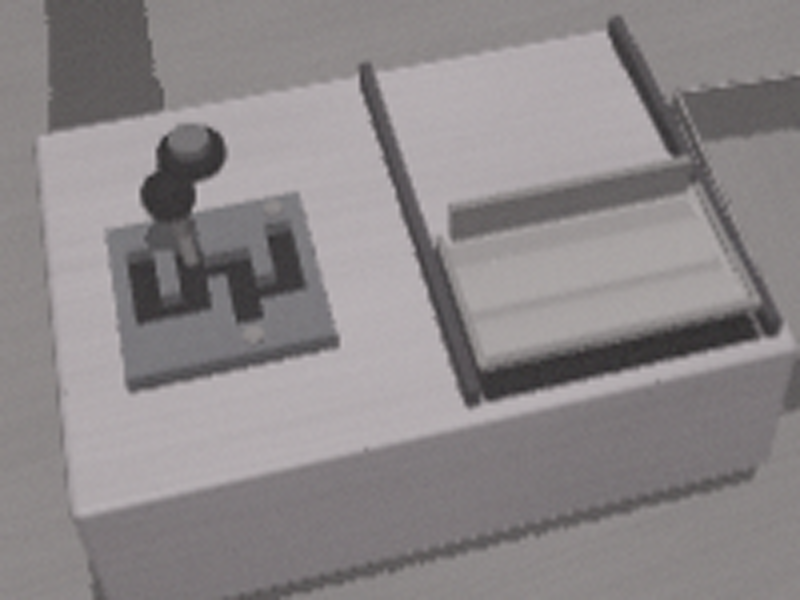

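View pics/t9.png

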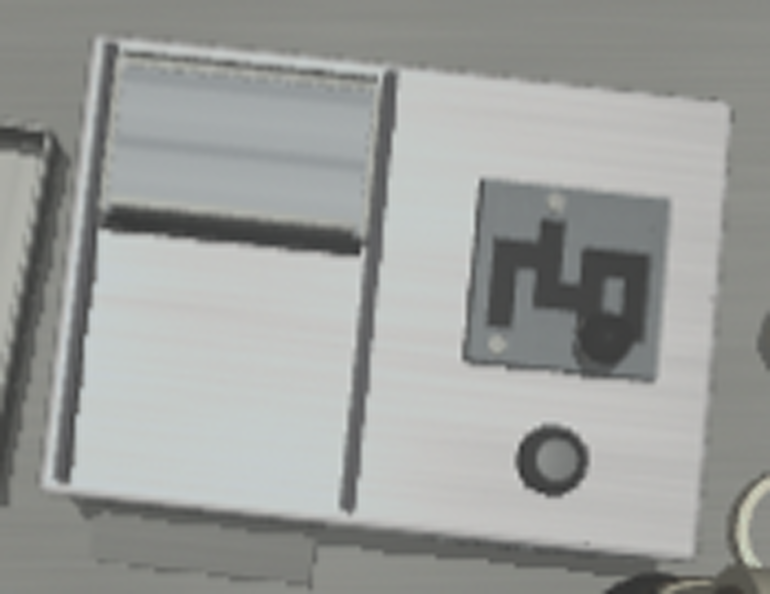

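The lever is home at slot 1 (knob at top zoom 605,338), the guard is shut, and the button is out at (553,460). One numeric check before handing in.

```bash
python3 - <<'E'
from h import *
o1,d1=ray("top",np.array([[605,338]])/4.4+[200,105]-.4);o2,d2=ray("side",np.array([[168,197]])/4+[135,135]-.4)
x=np.linalg.lstsq(np.c_[d1[0],-d2[0]],o2-o1,rcond=None)[0]
p=(o1+d1[0]*x[0]+o2+d2[0]*x[1])/2; k=np.r_[Q.T@(p[:2]-O),p[2]]*1e3
v=k-[20,-110,20]; print("knob",k,"stem",np.array([20,-110])+v[:2]/np.linalg.norm(v)*136)
L=onplane("top",np.array([(104,207),(362,232)])/4.4+[200,105]-.4,.199)[:,:2]; print("lip",(L-O)@Q*1e3)
E
```

```text
knob [ -19.76831035 -127.80256477  198.61643306] stem [  -9.41731632 -123.16886925]
lip [[ 27.42945189 182.67953994]
 [ 28.79565093  25.18516176]]
```

```bash
python3 -c "
from station import *
print(finish_job())"
```

```text
the job is handed in; nothing more can be done
None
```

I shut the guard, put the lever home in slot 1 (the one with the raised stud) and pressed the start button right in and let go. The job was handed in at about 14 s; it reports no verdict.

- **Guard:** it stopped hard, pushing back with 16 N, with the fingertip at about x 30. The last picture puts the lip at x 27–29 against 30 nominal. That is 1–3 mm short, within what I can measure and inside the 4 mm limit, though this check was less exact than the push.
- **Lever:** I held the knob and took it along row 0, through passage 0–1 and down row 1 to the dead end, where the tool felt 8 N and the arm went no further. The last measurement puts the stem at x −9.4, y −123.2, about 17.6 mm from the stud (limit 24).
- **Button:** the first press reached only about 4.7 mm at 3.3 N, so I pressed on until it bottomed at 21.6 N. In the last pictures it looks fully out again.
- **Pan, bottle and tape:** the arm never came near them at low height. I saw no shift in the pictures but did not measure their positions at the end.
- **Robot:** clear of everything at hand-in, with wrist force below 1 N.

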